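# Find the sheared bolt head in the locker base

### The arm

A 6-joint arm with a two-finger parallel gripper is mounted at the origin on the work surface. World frame = base frame: x ahead of the robot, y to its left, z up, the work surface at z = 0. Lengths are in m, angles in rad, forces in N, time in s.
With the tool pointing down it reaches from about 0.225 to 0.875 m from the base axis. Payload 3.4 kg.
Tool frame: the origin (TCP) lies between the finger pads; the fingertips stand 11 mm ahead of it and the grasp point (between the pads) lies 8 mm behind it; z points along the fingers, y is the line along which they close (so a half turn about z gives the same grasp; the last joint's range is limited). The gripper opens to 85 mm and grips with 20 to 120 N. Pads are 22 mm wide; open, the fingers measure 114 mm over their backs; the gripper's body (76 mm by 85 mm) begins 54 mm behind the grasp point. The pads swing forward as they close: fully open they stand 13 mm farther back than shut.
Start: joints at [-1.4, 0.276, 1.505, -0, 1.361, -0.121], TCP at [0.165, -0.551, 0.242] pointing down, gripper open.
Joint ranges: [-2.89, 2.89], [-0.75, 2.08], [0.22, 2.7], [-1.18, 4.32], [0.11, 2.71], [-2.7, 2.7]. Speed limits (rad/s): [2.57, 2.57, 3.14, 3.14, 3.14, 3.14].

### API

Orientations are given as a unit quaternion [w, x, y, z].
In Python, from rig import manip, imaging gives the robot as it stands. The module is installed in compiled form; this text tells all that it offers.
- The arm moves only by the tool jog_arm, never from a script. Its argument "deltas" is one flat list of numbers, 7 for each row, row after row: the turn, a rotation vector about the world's x, y, z in degrees, then the shift along the world's x, y, z in mm, then the opening, from 0 (shut) to 1 (fully open). In form: [ax, ay, az, tx, ty, tz, gripper, ax, ay, az, tx, ty, tz, gripper, ...]. A call has 1 to 20 rows; each row is the pose to reach, as a shift and turn from the pose commanded when the call began; what a row does not reach only later rows make up. A row lasts 1/10 s, in which the tool goes at most 50 mm and 8.59 degrees, less where a joint would pass 70% of its speed; a pose out of reach is approached as far as the arm can. A call with a gripper value outside its range is refused whole. The fingers move at their own pace and stop on an object; "grip_force" is the grip in N (left out, the last holds). Time passes only in rows, so rows that repeat a pose let the fingers close. It gives the time, the measured TCP pose, the force, the opening and the grip force at its end, in the units of the state.
- manip.get_state(): the state, without advancing time (a new reading comes with each control period).
- imaging.get_image(name): name is "scene" or "top" or "wrist"; returns the picture (384x512x3 uint8, blue, green, red); there is no depth.
- imaging.calibration(name): a dict with "mtx" (3x3 intrinsics, pixels), "cam_to_world" (4x4, takes a point from camera to world coordinates). Camera axes: x right, y down, z forward; pixel columns grow to the right and rows downward; lengths in m; the calibration is good to about 2 mm. The wrist camera is an equidistant fisheye: a pixel r from the principal point sees the ray r / f radians off the axis. A picture is of the moment at which its call begins: read the wrist's pose just before it. calibration takes no time and is no camera call; for the wrist camera it gives the pose at the moment of the call.
- manip.sign_off(): hands the job in; it is judged then, once.
The state is a dict: "clock": time; "qpos": joint angles; "qd": joint speeds; "effort": joint torques, N m; "position": TCP position; "ee_rot": TCP orientation; "contact_force": force on the tool from outside, world axes, zero at the start; "moment": the same for the moment, N m; "width": finger opening in m; "gripper_force": force on a finger pad.
Only numpy, scipy, OpenCV 4.12 (cv2) and the standard library are available. Lean on these libraries where they do the work, as an engineer would, in place of code of your own. Each camera call takes 0.05 s, during which the arm holds its last target. There are 200 camera calls.

### The job

One of the four bolt heads on the floor of the blue locker base has sheared off and only sits there loose; they all look alike, so swing the yellow end gate wide open and feel with the fingers which one gives. Sweep that loose head out over the lip into the white tray, then swing the gate fully shut again. Leave the mug, bottle, jar and wrench where they are.

Things in the scene. Friction and masses are not known exactly. Their poses are not given: they have to be found in the camera images.
- box: Blue-painted steel base of a small locker, fixed, open-topped. Origin: centre of the inside, at chest-top height (world z = 0); z up, y away from the gate end. Inside 190 mm (x, -95 to 95) by 151 mm (y, -76 to 75); walls 4 mm thick, tops 68 mm above the chest top, on the +x, -x and +y sides; the -y side is closed only by the gate.
- floor_mid (a point): Centre of the box's bare grey floor, 36 mm above the chest top, straight above the box origin. Axes as the box's.
- lip_edge (a point): Middle of the outer edge of the flat lip, on which the floor runs on beyond the gate: y = -92.5 mm in the box frame, at floor height.
- place_a (a point): Centre (6 mm above the floor) of the place where a bolt head stands at the start: (-69, 22) mm in the box frame. The four heads look alike: round steel, 22 mm diameter, 12 mm high, dark dimple on top, standing on the floor. Three are bolted fast and do not move; one, at any of the four places, is loose (35 to 70 g, slides at well under 1 N).
- place_b (a point): Where another such bolt head stands at the start (centre, 6 mm above the floor): (-23, -15) mm in the box frame.
- place_c (a point): Where another such bolt head stands at the start (centre, 6 mm above the floor): (23, 22) mm in the box frame.
- place_d (a point): Where another such bolt head stands at the start (centre, 6 mm above the floor): (69, -15) mm in the box frame.
- gate (a joint): Yellow gate on an upright hinge, rad: 0 shut (along the box's x, across the whole -y end), growing as it swings outwards over the tray (clockwise from above) to a stop at 1.75; at 1.57 it points along the box's -y. Starts at 0 to 0.2. Turns easily (under 1 N at its end), stays where left. Can be pushed open from inside and shut from outside.
- gate_hinge (a point): The gate's upright hinge axis, at floor height, at x = -95, y = -79, z = 36 mm of the box frame. The gate panel is 6 mm thick, runs from 3 to 189 mm from this axis, and from 3 mm to 31 mm above the box floor.
- gate_knob (a point): Middle of the black upright knob (12 mm diameter, 22 mm high, from 67 to 89 mm above the chest top) on top of the gate, 165 mm from the hinge axis.
- tray: White open tray fixed on the chest top under the lip of the gate end, 200 mm (box x) by 115 mm (box y), 24 mm high, walls 3 mm; its rim is lower than the lip. Origin: centre of its underside; axes as the box's. The loose head falls into it when pushed off the lip.
- cup: Pink plastic mug, 76 mm diameter, 85 mm high, bystander. Origin: centre of its underside.
- bottle: Clear bottle with a green cap, 60 mm diameter, 160 mm high, bystander. Origin: centre of its underside.
- jar: Amber glass jar, 64 mm diameter, 75 mm high, bystander. Origin: centre of its underside.
- wrench: Steel wrench 160 mm long lying flat, bystander. Origin: middle of its underside; x along its length.
Things that resemble listed ones, but are neither listed nor needed, are in the scene too. There is more than one size of the tray; the job needs the smallest.

How it is judged:
On the way, in this order (a step that is already met when the one before it is completed fails the run):
1. the gate is swung wide open (past 1.0 rad) (value of joint gate above 1 rad), for 0.1 s.
2. the loose head lies in the tray (its weight rests on the tray, fingers off the tray) (contact force between tray and anything else above 0.15 N and contact force between each of the fingers, the arm and tray below 0.05 N), for 0.3 s.
At the end, for the whole second after the job is handed in: The loose bolt head rests in the tray (the tray carries a weight of more than 0.15 N) and the gate is shut to within 0.07 rad; the mug, bottle, jar and wrench are within 30 mm of where they stood (contact force between tray and anything else above 0.15 N and value of joint gate below 0.07 rad); the robot touches nothing.
It fails at once if the mug, bottle, jar or wrench is moved by more than 30 mm (distance of any of cup, bottle, jar, wrench from where it was at the start of the episode above 0.03 m).
It also fails if it takes over 72 s, if anything falls off the work surface, if the arm or the gripper's body presses on something with over 40 N, if the wrist force passes 120 N, or if a joint passes its speed limit or range.

## Working session

There is one attempt and no reset: what is moved stays moved. The work goes in short steps, Python scripts to look and compute and a tool call to move; the robot and the scene stay as the last step left them, time stands still between calls to the robot, and variables do not carry over. Pictures are saved under pics/ and viewed, at most 10 in all, crops included, and the job is handed in when it is done.

Besides the shell and the picture viewer there is one more tool, called after "Call:" as a command line: name --argument value ..., lists and objects as JSON in quotes. jog_arm: Moves the arm, as the interface text tells. Its arguments: {"type":"object","properties":{"deltas":{"type":"array"},"grip_force":{"type":"number"}},"required":["deltas"]}

```bash
mkdir -p pics; python3 - <<'E'
from rig import manip, imaging
import cv2,numpy as np
np.set_printoptions(precision=4,suppress=True)
a=imaging.get_image("scene");b=imaging.get_image("top")
cv2.imwrite("pics/scene.png",a);cv2.imwrite("pics/top.png",b)
for n in("scene","top"):
  c=imaging.calibration(n);print(n,c)
s=manip.get_state();print(s)
E
```

```text
scene {'mtx': array([[374.2181,   0.    , 256.9162],
       [  0.    , 374.2181, 190.7276],
       [  0.    ,   0.    ,   1.    ]]), 'cam_to_world': array([[-0.8355,  0.4534, -0.3106,  0.7818],
       [ 0.5494,  0.7042, -0.4498,  0.4586],
       [ 0.0148, -0.5464, -0.8374,  0.9787],
       [ 0.    ,  0.    ,  0.    ,  1.    ]])}
top {'mtx': array([[446.3187,   0.    , 250.9232],
       [  0.    , 446.3187, 189.435 ],
       [  0.    ,   0.    ,   1.    ]]), 'cam_to_world': array([[ 0.0111, -0.9981,  0.0608,  0.3654],
       [-0.9999, -0.0108,  0.0055, -0.0073],
       [-0.0048, -0.0609, -0.9981,  1.4113],
       [ 0.    ,  0.    ,  0.    ,  1.    ]])}
{'clock': 0.1, 'qpos': array([-1.4   ,  0.2765,  1.506 , -0.    ,  1.3607, -0.121 ]), 'qd': array([-0.    ,  0.0002, -0.0033,  0.0002, -0.0021, -0.0003]), 'effort': array([  0.0011, -41.7702, -24.6405,  -0.0001,   0.0058,   0.    ]), 'position': array([ 0.1653, -0.5503,  0.2415]), 'ee_rot': array([-0.0008,  0.9894,  0.1454, -0.    ]), 'contact_force': array([-0.1348, -0.3719,  0.1965]), 'moment': array([-0.0545, -0.0081, -0.0809]), 'gripper_force': 0.0, 'width': 0.08525764664718037}
```

View pics/top.png

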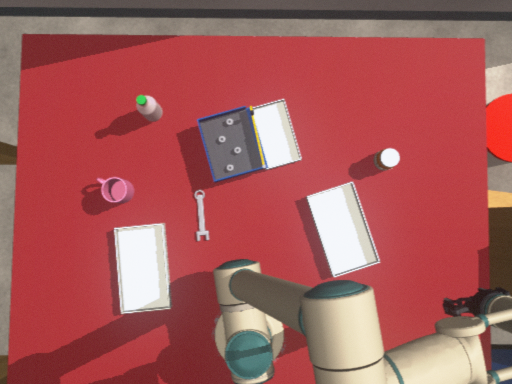

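View pics/scene.png

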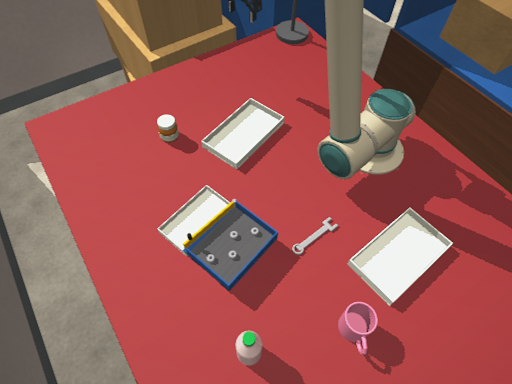

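The top view shows the box centred near (231,144), with the four heads at (229,121), (222,139), (237,150) and (230,168). The yellow gate is nearly shut: hinge near (264,167), knob near (251,111). The job's tray is at (277,134). In the scene view the tray is at (200,218) and the knob at (189,237).

```bash
cat > h.py <<'E'
import cv2,numpy as np
from rig import manip, imaging
np.set_printoptions(precision=4,suppress=True)
def ray(name,uv,z):
    c=imaging.calibration(name);T=c["cam_to_world"]
    d=T[:3,:3]@np.linalg.solve(c["mtx"],[uv[0],uv[1],1]);o=T[:3,3]
    return o+d*(z-o[2])/d[2]
def rigid(P,Q):  # 2D P->Q
    p,q=P.mean(0),Q.mean(0);H=(P-p).T@(Q-q)
    a=np.arctan2(H[0,1]-H[1,0],H[0,0]+H[1,1]);R=np.array([[np.cos(a),-np.sin(a)],[np.sin(a),np.cos(a)]])
    return a,R,q-R@p
E
python3 - <<'E'
from h import *
P=np.array([[-69,22],[-23,-15],[23,22],[69,-15]])/1000
for n,z,seeds in(("top",.048,[(230,168),(237,150),(222,139),(229,121)]),("scene",.048,[(255,231),(234,235),(233,254),(210,258)])):
    im=cv2.imread(f"pics/{n}.png").astype(int);hsv=cv2.cvtColor(im.astype(np.uint8),cv2.COLOR_BGR2HSV)
    m=((hsv[...,1]<50)&(hsv[...,2]>135)).astype(np.uint8)
    k,l,st,ce=cv2.connectedComponentsWithStats(m)
    Q=[]
    for s in seeds:
        j=min(range(1,k),key=lambda i:np.hypot(*(ce[i]-s)));print(n,s,ce[j],st[j,4]);Q.append(ray(n,ce[j],z)[:2])
    Q=np.array(Q);a,R,t=rigid(P,Q);print(a,t,"\nresid mm",1e3*(P@R.T+t-Q),"\n",Q)
    ye=((hsv[...,0]>20)&(hsv[...,0]<35)&(hsv[...,1]>150)&(hsv[...,2]>120)).astype(np.uint8)
    k,l,st,ce=cv2.connectedComponentsWithStats(ye);j=1+st[1:,4].argmax();ys,xs=np.where(l==j)
    r=np.array([ray(n,(x,y),.067)[:2] for x,y in zip(xs,ys)]);b=(r-t)@R*1e3
    vx,vy,_,_=cv2.fitLine(b.astype(np.float32),cv2.DIST_HUBER,0,.01,.01).ravel();print("gate line",np.arctan2(-vy*np.sign(vx),abs(vx)),b.min(0),b.max(0),b.mean(0))
    bl=((hsv[...,0]>105)&(hsv[...,0]<130)&(hsv[...,1]>120)).astype(np.uint8)
    k,l,st,ce=cv2.connectedComponentsWithStats(bl);
    for i in range(1,k):
        if 100<st[i,4]<4000:
            ys,xs=np.where(l==i);b=np.array([(R.T@(ray(n,(x,y),.068)[:2]-t))*1e3 for x,y in zip(xs,ys)]);print("blue",st[i],b.min(0),b.max(0))
E
```

```text
top (230, 168) [229.9512 166.9268] 41
top (237, 150) [237.2105 149.5   ] 38
top (222, 139) [222.0278 138.4722] 36
top (229, 121) [229.3  121.05] 40
0.28760851074762805 [0.589 0.064] 
resid mm [[-0.3048  0.1856]
 [ 0.1727 -0.6542]
 [ 0.031   0.6207]
 [ 0.1011 -0.1521]] 
 [[0.5169 0.0653]
 [0.5711 0.0437]
 [0.6048 0.091 ]
 [0.6594 0.0693]]
gate line 0.054876715 [-86.9463 -86.7017] [ 60.7396 -75.238 ] [-15.8692 -81.2539]
scene (255, 231) [254.1579 230.2368] 38
scene (234, 235) [233.1282 233.8974] 39
scene (233, 254) [231.7045 253.6136] 44
scene (210, 258) [209.6429 257.4048] 42
0.2845771779273882 [0.5878 0.0625] 
resid mm [[ 0.2445  0.1695]
 [-0.0981 -0.3689]
 [ 0.0188  0.1135]
 [-0.1653  0.0858]] 
 [[0.5151 0.0641]
 [0.57   0.042 ]
 [0.6036 0.09  ]
 [0.6584 0.0674]]
gate line 0.053198773 [-88.7828 -87.581 ] [ 62.6333 -73.7896] [-12.6509 -81.3212]
blue [ 222    0   71   40 1598] [-1021.5993  -804.1462] [-657.2064 -500.2226]
blue [296   0  30  39 740] [-1112.3187  -557.4319] [-894.1352 -314.1318]Traceback (most recent call last):
  File "<stdin>", line 19, in <module>
  File "h.py", line 5, in ray
    c=imaging.calibration(name);T=c["cam_to_world"]
ValueError: time passes only in moves, steps and waits
```

Call:
jog_arm --deltas '[0, 0, 0, 504, 586, 0, 0, 0, 0, 0, 504, 586, 0, 0, 0, 0, 0, 504, 586, 0, 0, 0, 0, 0, 504, 586, 0, 0, 0, 0, 0, 504, 586, 0, 0, 0, 0, 0, 504, 586, 0, 0, 0, 0, 0, 504, 586, 0, 0, 0, 0, 0, 504, 586, 0, 0, 0, 0, 0, 504, 586, 0, 0, 0, 0, 0, 504, 586, 0, 0, 0, 0, 0, 504, 586, 0, 0, 0, 0, 0, 504, 586, 0, 0, 0, 0, 0, 504, 586, 0, 0, 0, 0, 0, 504, 586, 0, 0, 0, 0, 0, 504, 586, 0, 0, 0, 0, 0, 504, 586, 0, 0, 0, 0, 0, 504, 586, 0, 0, 0, 0, 0, 504, 586, 0, 0, 0, 0, 0, 504, 586, 0, 0, 0, 0, 0, 504, 586, 0, 0]'

```text
clock: 2.1
position: [0.6686, 0.034, 0.2426]
ee_rot: [0.0, 0.989, 0.145, -0.0]
contact_force: [-0.4, -0.0, 0.5]
width: -0.0
gripper_force: 0.0
```

```bash
cat >> h.py <<'E'
A=.286;T0=np.array([.5884,.0632]);RB=np.array([[np.cos(A),-np.sin(A)],[np.sin(A),np.cos(A)]])
def w(x,y): return RB@np.array([x,y])/1e3*1+T0
def inbox(p): return RB.T@(np.asarray(p)[:2]-T0)*1e3
E
python3 - <<'E'
from h import *
s=manip.get_state();print(s['clock'],s['position'],s['ee_rot'],inbox(s['position']),s['contact_force'],s['width'],s['qpos'])
c=s['position'][:2]
# arc moves, relative to the start point
for f in np.arange(-.17,1.46,.12):
    print(round(f,2),np.round(np.degrees(-(f+.17)),1),np.round((w(-95+165*np.cos(f),-79-165*np.sin(f))-c)*1e3))
cv2.imwrite("pics/w1.png",imaging.get_image("wrist"))
E
```

```text
2.1 [0.6686 0.034  0.2426] [ 0.0002  0.9895  0.1446 -0.0002] [ 68.7007 -50.6476] [-0.3764 -0.0458  0.4986] -4.2259211126013234e-05 [-0.0528  0.4198  1.2842 -0.0005  1.438   1.2278]
-0.17 -0.0 [-1. -1.]
-0.05 -6.9 [  7. -19.]
0.07 -13.8 [ 12. -38.]
0.19 -20.6 [ 15. -58.]
0.31 -27.5 [ 16. -77.]
0.43 -34.4 [ 14. -97.]
0.55 -41.3 [  10. -116.]
0.67 -48.1 [   4. -135.]
0.79 -55.0 [  -5. -153.]
0.91 -61.9 [ -15. -170.]
1.03 -68.8 [ -28. -185.]
1.15 -75.6 [ -42. -199.]
1.27 -82.5 [ -58. -211.]
1.39 -89.4 [ -75. -221.]
```

View pics/w1.png

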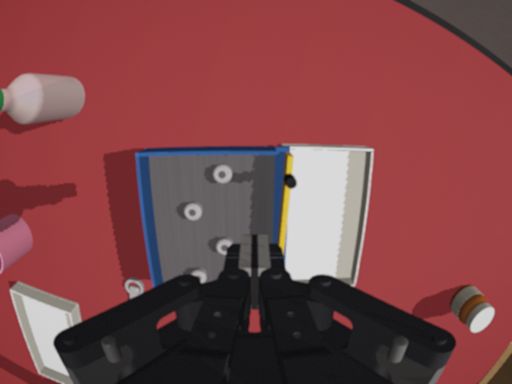

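The wrist view agrees: the knob is at (290,181), the heads lie on the floor to the left, and the gate is nearly shut. I'll turn half a turn first, for joint-6 range, and descend.

Call:
jog_arm --deltas '[0, 0, 8.5, 0, 0, 0, 0, 0, 0, 17, 0, 0, 0, 0, 0, 0, 25.5, 0, 0, 0, 0, 0, 0, 34, 0, 0, 0, 0, 0, 0, 42.5, 0, 0, 0, 0, 0, 0, 51, 0, 0, 0, 0, 0, 0, 59.5, 0, 0, 0, 0, 0, 0, 68, 0, 0, 0, 0, 0, 0, 76.5, 0, 0, 0, 0, 0, 0, 85, 0, 0, -10, 0, 0, 0, 93.5, 0, 0, -25, 0, 0, 0, 102, 0, 0, -40, 0, 0, 0, 110.5, 0, 0, -55, 0, 0, 0, 119, 0, 0, -70, 0, 0, 0, 127.5, 0, 0, -85, 0, 0, 0, 136, 0, 0, -100, 0, 0, 0, 144.5, 0, 0, -115, 0, 0, 0, 153, 0, 0, -130, 0, 0, 0, 161.5, 0, 0, -145, 0, 0, 0, 170, 0, 0, -156, 0]'

```text
clock: 4.15
position: [0.6687, 0.0343, 0.0857]
ee_rot: [-0.0, -0.061, 0.998, 0.0]
contact_force: [-0.2, 0.2, -0.8]
width: -0.0003
gripper_force: 0.0
```

Call:
jog_arm --deltas '[0, 0, 4, 7, -19, 0, 0, 0, 0, -4, 12, -38, 0, 0, 0, 0, -11, 15, -58, 0, 0, 0, 0, -18, 16, -77, 0, 0, 0, 0, -24, 14, -97, 0, 0, 0, 0, -31, 10, -116, 0, 0, 0, 0, -38, 4, -135, 0, 0, 0, 0, -45, -5, -153, 0, 0, 0, 0, -52, -15, -170, 0, 0, 0, 0, -59, -28, -185, 0, 0, 0, 0, -66, -42, -199, 0, 0, 0, 0, -73, -58, -211, 0, 0, 0, 0, -79, -75, -221, 0, 0, 0, 0, -79, -75, -221, 0, 0, 0, 0, -79, -75, -221, 0, 0]'

```text
clock: 5.65
position: [0.5944, -0.1863, 0.0869]
ee_rot: [0.001, 0.59, 0.808, 0.0]
contact_force: [-0.0, -0.1, 1.3]
width: -0.0001
gripper_force: 0.0
```

```bash
python3 - <<'E'
from h import *
s=manip.get_state();print(s['clock'],s['position'],s['ee_rot'],inbox(s['position']),s['contact_force'],s['qpos'])
cv2.imwrite("pics/t2.png",cv2.resize(imaging.get_image("scene")[150:310,120:330],None,fx=2.5,fy=2.5))
E
```

```text
5.65 [ 0.5944 -0.1863  0.0869] [0.0006 0.5897 0.8076 0.0004] [ -64.6063 -241.1075] [-0.0417 -0.1057  1.2737] [-0.4157  0.4636  1.6211  0.0006  1.0555 -0.7253]
```

View pics/t2.png

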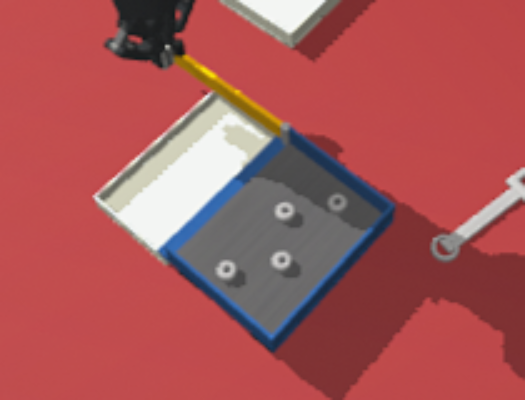

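The gate is wide open at about 1.5 rad, lying along the box's -y, and all four heads are in place. Next I'll compute the moves for feeling them.

```bash
python3 - <<'E'
from h import *
s=manip.get_state();c=s['position'][:2]
for n,x,y in(("D",69,20),("C",23,57),("B",-23,20),("A",-69,57)):print(n,np.round((w(x,y)-c)*1e3))
print("10mm -y:",RB@[0,-10])
E
```

```text
D [ 54. 288.]
C [ -1. 310.]
B [-34. 262.]
A [-89. 284.]
10mm -y: [ 2.8212 -9.5938]
```

Call:
jog_arm --deltas '[0, 0, 0, 5, 0, 45, 0, 0, 0, 0, 10, 20, 80, 0, 0, 0, 0, 54, 288, 80, 0.165, 0, 0, 0, 54, 288, 80, 0.165, 0, 0, 0, 54, 288, 80, 0.165, 0, 0, 0, 54, 288, 80, 0.165, 0, 0, 0, 54, 288, 80, 0.165, 0, 0, 0, 54, 288, 80, 0.165, 0, 0, 0, 54, 288, 80, 0.165, 0, 0, 0, 54, 288, 40, 0.165, 0, 0, 0, 54, 288, 0, 0.165, 0, 0, 0, 54, 288, -25, 0.165, 0, 0, 0, 54, 288, -36, 0.165, 0, 0, 0, 54, 288, -36, 0.165, 0, 0, 0, 54, 288, -36, 0.165]'

```text
clock: 7.2
position: [0.6495, 0.1018, 0.0511]
ee_rot: [0.001, 0.59, 0.808, 0.001]
contact_force: [-0.5, -0.1, 1.0]
width: 0.0138
gripper_force: 0.0
```

Call:
jog_arm --deltas '[0, 0, 0, 1.4, -5, 0, 0.165, 0, 0, 0, 2.8, -10, 0, 0.165, 0, 0, 0, 3.7, -13, 0, 0.165, 0, 0, 0, 4.5, -15.5, 0, 0.165, 0, 0, 0, 5.1, -17.3, 0, 0.165, 0, 0, 0, 5.1, -17.3, 0, 0.165, 0, 0, 0, 5.1, -17.3, 0, 0.165]'

```text
clock: 7.9
position: [0.6527, 0.0875, 0.0507]
ee_rot: [-0.002, 0.59, 0.807, 0.001]
contact_force: [-2.4, 6.0, 2.4]
width: 0.0138
gripper_force: 3.0
```

```bash
python3 - <<'E'
from h import *
s=manip.get_state();print(s['clock'],s['position'],inbox(s['position']),s['contact_force'],s['width'],s['qpos'])
cv2.imwrite("pics/w3.png",imaging.get_image("wrist"))
E
```

```text
7.9 [0.6527 0.0875 0.0507] [68.5279  5.1343] [-2.3976  5.9569  2.3836] 0.013777108387354004 [ 0.0252  0.546   1.5723  0.0053  1.0245 -0.2856]
```

View pics/w3.png

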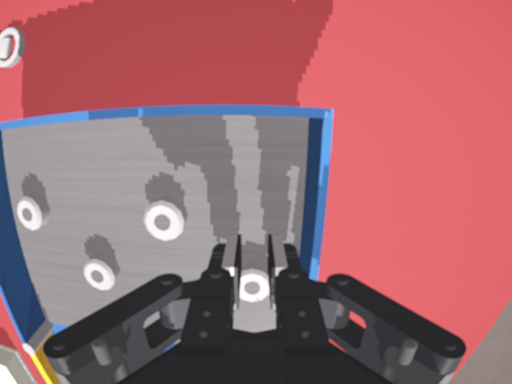

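Head D holds firm: it stopped 3 mm short with 6.4 N. Next is C.

Call:
jog_arm --deltas '[0, 0, 0, -5, 17, 0, 0.165, 0, 0, 0, -5, 17, 22, 0.165, 0, 0, 0, -30, 29, 22, 0.165, 0, 0, 0, -60, 39, 22, 0.165, 0, 0, 0, -60, 39, 22, 0.165, 0, 0, 0, -60, 39, 0, 0.165, 0, 0, 0, -60, 39, 0, 0.165, 0, 0, 0, -58.6, 34, 0, 0.165, 0, 0, 0, -57.2, 29, 0, 0.165, 0, 0, 0, -56.3, 26, 0, 0.165, 0, 0, 0, -55.5, 23.5, 0, 0.165, 0, 0, 0, -55, 22, 0, 0.165, 0, 0, 0, -55, 22, 0, 0.165, 0, 0, 0, -55, 22, 0, 0.165]'

```text
clock: 9.35
position: [0.5986, 0.1068, 0.0504]
ee_rot: [0.0, 0.59, 0.808, 0.0]
contact_force: [1.2, 1.1, -0.6]
width: 0.014
gripper_force: 0.0
```

Call:
jog_arm --deltas '[0, 0, 0, 0.8, -3, 0, 0.165, 0, 0, 0, 1.7, -6, 0, 0.165, 0, 0, 0, 2.3, -8, 0, 0.165]'

```text
clock: 9.65
position: [0.6009, 0.0988, 0.0503]
ee_rot: [0.0, 0.59, 0.808, 0.0]
contact_force: [-0.7, 0.7, -0.5]
width: 0.014
gripper_force: 0.3
```

```bash
python3 - <<'E'
from h import *
s=manip.get_state();c=s['position'];print(s['clock'],c,inbox(c),s['contact_force'],s['width'])
for y in(-20,-60,-85,-95):print(y,np.round((w(23,y)-c[:2])*1e3))
cv2.imwrite("pics/w4.png",imaging.get_image("wrist"))
E
```

```text
9.65 [0.6009 0.0988 0.0503] [22.0294 30.6084] [-0.6526  0.7497 -0.4552] 0.014041389793257305
-20 [ 15. -48.]
-60 [ 26. -87.]
-85 [  34. -111.]
-95 [  36. -120.]
```

View pics/w4.png

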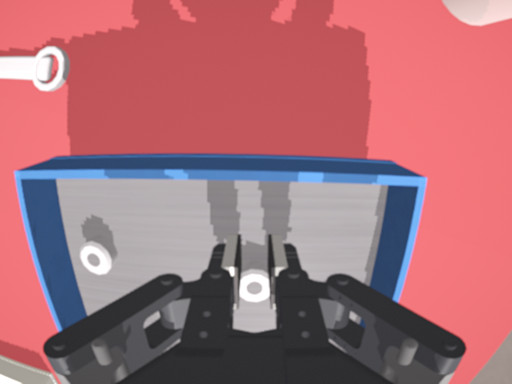

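C moves with the fingers: it sits in the cradle at (255,288), with under 1 N. Now I'll sweep it out over the lip.

Call:
jog_arm --deltas '[0, 0, 0, 2.8, -9.6, 0, 0.165, 0, 0, 0, 5.6, -19.2, 0, 0.165, 0, 0, 0, 8.5, -28.8, 0, 0.165, 0, 0, 0, 11.3, -38.4, 0, 0.165, 0, 0, 0, 14.1, -48, 0, 0.165, 0, 0, 0, 16.9, -57.6, 0, 0.165, 0, 0, 0, 19.7, -67.2, 0, 0.165, 0, 0, 0, 22.6, -76.8, 0, 0.165, 0, 0, 0, 25.4, -86.3, 0, 0.165, 0, 0, 0, 28.2, -96, 0, 0.165, 0, 0, 0, 30, -102, 0, 0.165, 0, 0, 0, 32, -109, 0, 0.165, 0, 0, 0, 34, -115, 0, 0.165, 0, 0, 0, 35, -119, 0, 0.165, 0, 0, 0, 35, -119, 0, 0.165, 0, 0, 0, 35, -119, 40, 0.165, 0, 0, 0, 35, -119, 80, 0.165, 0, 0, 0, 35, -119, 110, 0, 0, 0, 0, 35, -119, 110, 0]'

```text
clock: 11.6
position: [0.6388, -0.0201, 0.1657]
ee_rot: [0.005, 0.59, 0.808, 0.003]
contact_force: [0.4, -1.1, 0.1]
width: -0.0003
gripper_force: 0.0
```

```bash
python3 - <<'E'
from h import *
s=manip.get_state();c=s['position'];print(s['clock'],c,inbox(c),s['contact_force'],s['ee_rot'])
cv2.imwrite("pics/w5.png",imaging.get_image("wrist"))
cv2.imwrite("pics/t5.png",cv2.resize(imaging.get_image("scene")[150:310,120:330],None,fx=2.5,fy=2.5))
E
```

```text
11.6 [ 0.6388 -0.0201  0.1657] [ 24.8899 -94.1068] [ 0.3828 -1.0969  0.1225] [0.0045 0.5896 0.8077 0.0025]
```

View pics/t5.png

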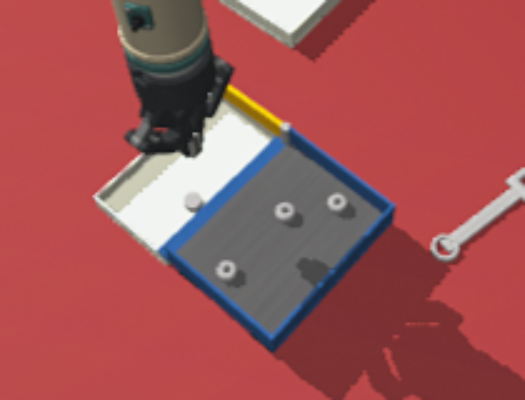

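View pics/w5.png

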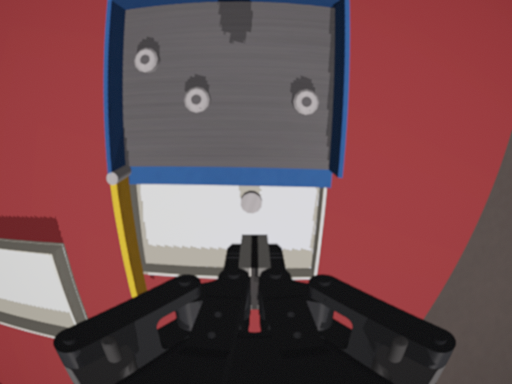

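The head lies in the tray, at (193,202) in the crop. Now shut the gate by pushing the knob from outside.

```bash
python3 - <<'E'
from h import *
c=manip.get_state()['position'][:2];k=np.degrees(1.57)
g=lambda f:w(-95+165*np.cos(f),-79-165*np.sin(f))
print(np.round((g(1.9)-c)*1e3))
for f in list(np.arange(1.9,.3,-.12))+[.22,.17,.13,.11]: print(round(f,2),round(k-np.degrees(f),1),np.round((g(f)-g(1.9))*1e3))
E
```

```text
[-123. -185.]
1.9 -18.9 [0. 0.]
1.78 -12.0 [20.  0.]
1.66 -5.2 [39.  3.]
1.54 1.7 [59.  8.]
1.42 8.6 [77. 15.]
1.3 15.5 [94. 25.]
1.18 22.3 [110.  36.]
1.06 29.2 [125.  50.]
0.94 36.1 [138.  64.]
0.82 43.0 [149.  81.]
0.7 49.8 [158.  98.]
0.58 56.7 [165. 117.]
0.46 63.6 [170. 136.]
0.34 70.5 [172. 156.]
0.22 77.3 [172. 176.]
0.17 80.2 [171. 184.]
0.13 82.5 [170. 190.]
0.11 83.7 [170. 194.]
```

Call:
jog_arm --deltas '[0, 0, -5, -26, -40, 0, 0, 0, 0, -10, -52, -80, 0, 0, 0, 0, -15, -78, -120, 0, 0, 0, 0, -19, -104, -160, 0, 0, 0, 0, -19, -123, -185, 0, 0, 0, 0, -19, -123, -185, 0, 0, 0, 0, -19, -123, -185, -40, 0, 0, 0, -19, -123, -185, -80, 0, 0, 0, -19, -123, -185, -80, 0, 0, 0, -19, -123, -185, -80, 0]'

```text
clock: 12.7
position: [0.5125, -0.2039, 0.0794]
ee_rot: [-0.002, 0.715, 0.699, -0.0]
contact_force: [0.3, 0.2, 0.4]
width: 0.0004
gripper_force: 0.0
```

Call:
jog_arm --deltas '[0, 0, 7, 20, 0, 0, 0, 0, 0, 14, 39, 3, 0, 0, 0, 0, 21, 59, 8, 0, 0, 0, 0, 28, 77, 15, 0, 0, 0, 0, 34, 94, 25, 0, 0, 0, 0, 41, 110, 36, 0, 0, 0, 0, 48, 125, 50, 0, 0, 0, 0, 55, 138, 64, 0, 0, 0, 0, 62, 149, 81, 0, 0, 0, 0, 69, 158, 98, 0, 0, 0, 0, 76, 165, 117, 0, 0, 0, 0, 83, 170, 136, 0, 0, 0, 0, 90, 172, 156, 0, 0, 0, 0, 96, 172, 170, 0, 0, 0, 0, 99, 172, 178, 0, 0, 0, 0, 101, 171, 184, 0, 0, 0, 0, 102, 170, 189, 0, 0, 0, 0, 102, 170, 192, 0, 0, 0, 0, 102, 170, 192, 0, 0]'

```text
clock: 14.6
position: [0.6829, -0.0128, 0.0808]
ee_rot: [0.0, -0.093, 0.996, 0.0]
contact_force: [1.2, -0.2, -0.3]
width: 0.0002
gripper_force: 0.0
```

```bash
python3 - <<'E'
from h import *
s=manip.get_state();c=s['position'];print(s['clock'],c,inbox(c),s['contact_force'],s['ee_rot'],s['qpos'])
E
```

```text
14.6 [ 0.6829 -0.0128  0.0808] [ 69.2633 -99.5353] [ 1.227  -0.1873 -0.3151] [ 0.0003 -0.0933  0.9956  0.    ] [-0.1206  0.548   1.4797  0.0002  1.1134 -1.8783]
```

No stop force yet, so I'll push a few mm more until it builds up.

Call:
jog_arm --deltas '[0, 0, 0, -0.6, 2, 0, 0, 0, 0, 0, -1.1, 4, 0, 0, 0, 0, 0, -1.1, 4, 0, 0]'

```text
clock: 14.9
position: [0.6822, -0.0108, 0.0805]
ee_rot: [0.0, -0.093, 0.996, -0.001]
contact_force: [-0.1, -5.2, -0.4]
width: 0.0
gripper_force: 2.4
```

Against the stop with 5 N, so the gate is shut. Back away and check.

Call:
jog_arm --deltas '[0, 0, 0, 4, -15, 0, 0, 0, 0, 0, 8, -30, 0, 0, 0, 0, 0, 8, -30, 50, 0, 0, 0, 0, 8, -30, 100, 0, 0, 0, 0, 8, -30, 150, 0, 0, 0, 0, 8, -80, 150, 0, 0, 0, 0, 8, -130, 150, 0, 0, 0, 0, 8, -180, 150, 0, 0, 0, 0, 8, -180, 150, 0, 0, 0, 0, 8, -180, 150, 0]'

```text
clock: 15.9
position: [0.6893, -0.1913, 0.2297]
ee_rot: [-0.0, -0.092, 0.996, 0.001]
contact_force: [-0.7, 1.0, -0.2]
width: -0.0001
gripper_force: 0.0
```

```bash
python3 - <<'E'
from h import *
s=manip.get_state();print(s['clock'],s['position'],s['contact_force'])
cv2.imwrite("pics/t6.png",cv2.resize(imaging.get_image("scene"),None,fx=1.5,fy=1.5))
E
```

```text
15.9 [ 0.6893 -0.1913  0.2297] [-0.6683  1.0034 -0.1835]
```

View pics/t6.png

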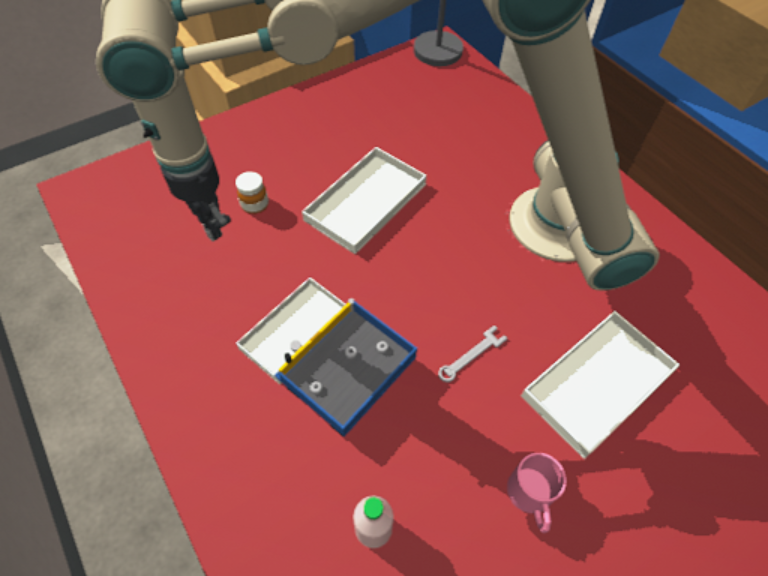

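The gate is shut across the box end, with its knob at (288,357). The head is in the tray at (295,346), the bystanders look untouched, and the arm is clear.

```bash
python3 -c "
from rig import manip;print(manip.sign_off())"
```

```text
the job is handed in; nothing more can be done
None
```

The loose head was the one at place_c; it is swept into the white tray, the gate is pushed shut against its stop, and the job is handed in at about 16 s of the 72 s allowed (the hand-in gave no verdict).

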